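# Put the condiment caddy back in order of height

## Robot

A 6-joint arm with a two-finger parallel gripper is mounted at the origin on a cart in front of the work surface, level with it; the furniture and walls round the work are solid. World frame = base frame: x ahead of the robot, y to its left, z up, the work surface at z = 0. Lengths are in m, angles in degrees, forces in N, time in s.
With the tool pointing down it reaches from about 0.4 to 0.825 m from the base axis. Payload 7 kg.
Tool frame: the origin (TCP) lies at the very end of the fingers, on their centre line; the grasp point (between the pads) lies 19 mm behind it; z points along the fingers, y is the line along which they close (so a half turn about z gives the same grasp; the last joint's range is limited). The gripper opens to 88 mm and grips with 3 to 60 N. Pads are 19 mm wide; open, the fingers measure 130 mm over their backs; the gripper's body (78 mm by 193 mm) begins 47 mm behind the grasp point.
Start: joints at [-50.529, 20.546, 0.682, 0, -70.136, -16.507], TCP at [0.263, -0.621, 0.227] pointing down, gripper open.
Joint ranges: [-176.03, 176.03], [-82.01, 121.73], [-58.28, 71.71], [-173.87, 95.51], [-174.79, -0.11], [-173.66, 173.66]. Speed limits (degrees/s): [136.94, 136.94, 172.46, 180, 180, 180].

## Interface

Orientations are given as [roll, pitch, yaw] about the fixed x, y, z axes, in that order (R = Rz(yaw) Ry(pitch) Rx(roll)).
In Python, from plant import get_obs, snapshot, camera_params, close_job, boxes_of, cut_out, landmark_of gives the robot as it stands.
- The arm moves only by the shell command python3 -m inch 'ROWS' [OPENING]. ROWS is text: rows parted by semicolons, each of 6 numbers parted by spaces: the shift along the tool's x, y, z in units of 30 cm (1.0 is 30 cm), then the turn, a rotation vector about the tool's x, y, z in units of pi rad (1.0 is pi rad). A call has 1 to 10 rows; each row is the pose to reach, as a shift and turn from the pose commanded when the call began, along the tool's axes at that moment, turning the shorter way round; what a row does not reach only later rows make up. A row lasts 1/12 s, in which the tool goes at most 41.7 mm and 7.16 degrees, less where a joint would pass 70% of its speed; a pose out of reach is approached as far as the arm can. A call with a number of a shift or a turn outside -1 to 1 is refused whole. A call with a gripper value outside its range is refused whole. OPENING is the closure, from -1 (fully open) to 1 (shut), set as the call begins (- or left out, the last holds). The fingers move at their own pace and stop on an object; the grip force is fixed at half the most. Time passes only in rows, so rows that repeat a pose let the fingers close. It gives the time, the measured TCP pose, the force, the opening and the grip force at its end, in the units of the state.
- get_obs(): the state, without advancing time (a new reading comes with each control period).
- snapshot(name): name is "side" or "top" or "wrist"; returns the picture (400x640x3 uint8, red, green, blue); there is no depth.
- camera_params(name): a dict with "mtx" (3x3 intrinsics, pixels), "k1" (the pictures are not rectified: a ray, as slopes to the right and down, at radius r is drawn at 1 + k1 r^2 times it, then the intrinsics apply), "rvec" (rotation vector, rad) and "tvec" (3), from world to camera coordinates, as OpenCV has them. Camera axes: x right, y down, z forward; pixel columns grow to the right and rows downward; lengths in m; the calibration is good to about 2 mm. A picture is of the moment at which its call begins: read the wrist's pose just before it. camera_params takes no time and is no camera call; for the wrist camera it gives the pose at the moment of the call.
- close_job(): hands the job in; it is judged then, once.
Trained networks look in the newest picture that a camera, given by its name, has taken for a name from the list of things; names that differ only in an ending like _2 or _b are one class to them, and where a whole thing is asked for, a point or a joint stands for the part that bears it (a point fixed in the world has none). Each returns a list of dicts, best first, with "p" (0 to 1); they miss things now and then, are a little off and sometimes report something else, mostly with a low value. They report only what shows in the picture. A call takes as long as a camera call. They do not tell look-alikes from the thing itself.
- boxes_of(camera, thing): "rect" ([left, top, width, height] in pixels, round what is visible of it).
- cut_out(camera, thing): "pixels" (400x640 bool, what is visible of it) and "rect" ([left, top, width, height] in pixels, round what is visible of it).
- landmark_of(camera, thing): "uv" ([column, row] in pixels: a listed point, or the origin of a listed thing).
The state is a dict: "clock": time; "joint_pos": joint angles; "qvel": joint speeds; "tau": joint torques, N m; "tool_pos": TCP position; "orientation": TCP orientation; "force": force on the tool from outside, world axes, zero at the start; "moment": the same for the moment, N m; "opening": finger opening in m; "gripper_force": force on a finger pad.
Only numpy, scipy, OpenCV 4.12 (cv2) and the standard library are available. Lean on these libraries where they do the work, as an engineer would, in place of code of your own. Each camera call takes 0.05 s, during which the arm holds its last target. There are 200 camera calls.

## Task

Put the cook's caddy back in order so that nothing hides behind anything taller: the oil bottle already stands at one end, so stand the pepper mill, the spice jar, the salt shaker and the small tin upright in the four empty compartments, each on the middle of its cork pad, tallest next to the bottle and stepping down in height to the shortest at the far end. Lower each one onto its pad before letting go instead of dropping it, and do not knock the oil bottle over or shift the glass tumbler that stands among them.

Things in the scene. Friction and masses are not known exactly. Their poses are not given: they have to be found in the camera images.
- pepper_mill: Turned wooden pepper mill with a round head, the tallest of the four things to move: 170 mm tall, 58 mm across the foot. The head is 48 mm across from 123 to 159 mm above the foot (it does not turn) and has a small metal knob on top. 0.18 kg. Origin: centre of its underside, z up.
- spice_jar: Clear spice jar with a red screw cap (pale flecks on its top), 106 mm tall, 45 mm across; the straight cap is 45 mm across and takes the top 21 mm. 0.11 kg. Origin: centre of its underside, z up.
- salt_shaker: Small grey salt shaker, 90 mm tall, 44 mm across up to 74 mm above its foot, narrowing to a 34 mm domed top. 0.1 kg. Origin: centre of its underside, z up.
- small_tin: Small white and blue food tin with a metal lid, the shortest: 72 mm tall, 57 mm across, straight-sided. Origin: centre of its underside, z up.
- oil_bottle: Tall clear oil bottle with a dark red cap, 264 mm tall, 62 mm across (neck about 32 mm). It stands loose in the end compartment, at either end, of the caddy: a low fixed dark wooden tray, 450 x 98 mm, of five compartments in a row; long walls 29 mm, end walls 37 mm, dividers 21 mm high; a steel loop handle stands out 21 mm at each end. Origin: centre of the bottle's underside, z up.
- pad_1: One of the four flat round cork pads (64 mm across, 3 mm thick) fixed in the middle of the caddy's four empty compartments, in one line with the bottle, 88 mm from centre to centre. Which number lies where changes: go by place. Origin: centre of its underside, 9 mm above the worktop; things stand on it at z = 12 mm. x across the row, y along it. Each compartment is 82 x 82 mm inside.
- pad_2: One of the four flat round cork pads (64 mm across, 3 mm thick) fixed in the middle of the caddy's four empty compartments, in one line with the bottle, 88 mm from centre to centre. Which number lies where changes: go by place. Origin: centre of its underside, 9 mm above the worktop; things stand on it at z = 12 mm. x across the row, y along it. Each compartment is 82 x 82 mm inside.
- pad_3: One of the four flat round cork pads (64 mm across, 3 mm thick) fixed in the middle of the caddy's four empty compartments, in one line with the bottle, 88 mm from centre to centre. Which number lies where changes: go by place. Origin: centre of its underside, 9 mm above the worktop; things stand on it at z = 12 mm. x across the row, y along it. Each compartment is 82 x 82 mm inside.
- pad_4: One of the four flat round cork pads (64 mm across, 3 mm thick) fixed in the middle of the caddy's four empty compartments, in one line with the bottle, 88 mm from centre to centre. Which number lies where changes: go by place. Origin: centre of its underside, 9 mm above the worktop; things stand on it at z = 12 mm. x across the row, y along it. Each compartment is 82 x 82 mm inside.
- tumbler: Clear drinking glass, 93 mm tall, 81 mm across, standing on the worktop in front of the caddy, among the things to move. Bystander, loose. Origin: centre of its underside, z up.
Not all that is in view belongs to the job. What is shaped like the salt_shaker but purple is not meant.

How it is judged (in metres and radians):
At the end, for the whole second after the job is handed in: In the row, counted from the oil bottle: pepper mill, spice jar, salt shaker, tin, each upright (within 0.1 rad), standing on the pad of its compartment within 15 mm of the pad's centre, let go and at rest; the oil bottle upright in its end compartment (((horizontal distance between pepper_mill and pad_1 below 0.015 m and horizontal distance between pad_1 and oil_bottle between 0.044 and 0.132 m) or (horizontal distance between pepper_mill and pad_2 below 0.015 m and horizontal distance between pad_2 and oil_bottle between 0.044 and 0.132 m) or (horizontal distance between pepper_mill and pad_3 below 0.015 m and horizontal distance between pad_3 and oil_bottle between 0.044 and 0.132 m) or (horizontal distance between pepper_mill and pad_4 below 0.015 m and horizontal distance between pad_4 and oil_bottle between 0.044 and 0.132 m)) and angle between each of pepper_mill, spice_jar, salt_shaker, small_tin, oil_bottle's own z axis and vertical below 0.1 rad and height (world z) of pepper_mill between 0.008 and 0.017 m and linear speed of each of pepper_mill, spice_jar, salt_shaker, small_tin, oil_bottle below 0.02 m/s and ((horizontal distance between spice_jar and pad_1 below 0.015 m and horizontal distance between pad_1 and oil_bottle between 0.132 and 0.22 m) or (horizontal distance between spice_jar and pad_2 below 0.015 m and horizontal distance between pad_2 and oil_bottle between 0.132 and 0.22 m) or (horizontal distance between spice_jar and pad_3 below 0.015 m and horizontal distance between pad_3 and oil_bottle between 0.132 and 0.22 m) or (horizontal distance between spice_jar and pad_4 below 0.015 m and horizontal distance between pad_4 and oil_bottle between 0.132 and 0.22 m)) and height (world z) of spice_jar between 0.008 and 0.017 m and ((horizontal distance between salt_shaker and pad_1 below 0.015 m and horizontal distance between pad_1 and oil_bottle between 0.22 and 0.308 m) or (horizontal distance between salt_shaker and pad_2 below 0.015 m and horizontal distance between pad_2 and oil_bottle between 0.22 and 0.308 m) or (horizontal distance between salt_shaker and pad_3 below 0.015 m and horizontal distance between pad_3 and oil_bottle between 0.22 and 0.308 m) or (horizontal distance between salt_shaker and pad_4 below 0.015 m and horizontal distance between pad_4 and oil_bottle between 0.22 and 0.308 m)) and height (world z) of salt_shaker between 0.008 and 0.017 m and ((horizontal distance between small_tin and pad_1 below 0.015 m and horizontal distance between pad_1 and oil_bottle between 0.308 and 0.396 m) or (horizontal distance between small_tin and pad_2 below 0.015 m and horizontal distance between pad_2 and oil_bottle between 0.308 and 0.396 m) or (horizontal distance between small_tin and pad_3 below 0.015 m and horizontal distance between pad_3 and oil_bottle between 0.308 and 0.396 m) or (horizontal distance between small_tin and pad_4 below 0.015 m and horizontal distance between pad_4 and oil_bottle between 0.308 and 0.396 m)) and height (world z) of small_tin between 0.008 and 0.017 m and height (world z) of oil_bottle below 0.017 m); the robot touches nothing.
It fails at once if one of the four things is dropped: free in the air more than about 30 mm above its pad ((contact force between pepper_mill and anything else below 0.02 N and height (world z) of pepper_mill above 0.045 m) or (contact force between spice_jar and anything else below 0.02 N and height (world z) of spice_jar above 0.045 m) or (contact force between salt_shaker and anything else below 0.02 N and height (world z) of salt_shaker above 0.045 m) or (contact force between small_tin and anything else below 0.02 N and height (world z) of small_tin above 0.045 m)).
It fails at once if the oil bottle is tipped by more than 0.35 rad or lifted out (angle between oil_bottle's own z axis and vertical above 0.35 rad or height (world z) of oil_bottle above 0.035 m).
It fails at once if the glass tumbler is shifted by more than 30 mm or tipped (distance of tumbler from where it was at the start of the episode above 0.03 m or angle between tumbler's own z axis and vertical above 0.35 rad).
It also fails if it takes over 112 s, if anything falls off the work surface, if the arm or the gripper's body presses on something with over 40 N, if the wrist force passes 120 N, or if a joint passes its speed limit or range.

## Working session

There is one attempt and no reset: what is moved stays moved. The work goes in short steps, Python scripts to look and compute and a shell command to move; the robot and the scene stay as the last step left them, time stands still between calls to the robot, and variables do not carry over. Pictures are saved under pics/ and viewed, at most 14 in all, crops included, and the job is handed in when it is done.

```bash
ls; mkdir -p pics
cat > h.py <<'E'
import numpy as np, cv2
from plant import *
from scipy.spatial.transform import Rotation as R
def ray(cam,uv,p=None):
    p=p or camera_params(cam)
    K=np.array(p["mtx"]);k=p["k1"]
    d=(np.array(uv,float)-[K[0,2],K[1,2]])/[K[0,0],K[1,1]]
    u=d.copy()
    for _ in range(20): u=d/(1+k*(u@u))
    Rm=cv2.Rodrigues(np.array(p["rvec"],float))[0]
    return -Rm.T@np.array(p["tvec"],float).ravel(), Rm.T@np.array([u[0],u[1],1.])
def onz(cam,uv,z,p=None):
    c,d=ray(cam,uv,p); return c+d*(z-c[2])/d[2]
def proj(cam,X,p=None):
    p=p or camera_params(cam)
    q=cv2.Rodrigues(np.array(p["rvec"],float))[0]@np.array(X,float)+np.array(p["tvec"],float).ravel()
    u=q[:2]/q[2]; u=u*(1+p["k1"]*(u@u)); K=np.array(p["mtx"])
    return u*[K[0,0],K[1,1]]+[K[0,2],K[1,2]]
def save(cam,n):
    im=snapshot(cam); cv2.imwrite(f"pics/{n}.png",im[:,:,::-1]); return im
T=["pepper_mill","spice_jar","salt_shaker","small_tin","oil_bottle","tumbler","pad_1"]
E
python3 - <<'E'
from h import *
np.set_printoptions(precision=3,suppress=True)
for c in ["top","side"]:
    save(c,c+"0")
    print(c,ray(c,[320,200]))
    for t in T:
        print(t,[(round(b["p"],2),np.round(b["rect"])) for b in boxes_of(c,t)],[(round(b["p"],2),np.round(b["uv"],1)) for b in landmark_of(c,t)])
print(get_obs())
E
```

```text
pics
top (array([0.361, 0.011, 1.209]), array([ 0.143,  0.006, -0.99 ]))
pepper_mill [(0.74, array([385., 218.,  29.,  23.]))] [(0.82, array([395.6, 233.3])), (0.62, array([266.7, 227.2]))]
spice_jar [(0.8, array([434., 238.,  27.,  18.])), (0.3, array([385., 221.,  28.,  21.]))] [(0.82, array([442.5, 246. ])), (0.69, array([264. , 227.3]))]
salt_shaker [(0.74, array([260., 216.,  15.,  14.])), (0.5, array([254., 248.,  22.,  20.]))] [(0.78, array([265.3, 256.6])), (0.68, array([265.5, 225. ]))]
small_tin [(0.64, array([184., 239.,  27.,  22.]))] [(0.61, array([203.9, 249.6])), (0.42, array([269.3, 223.6]))]
oil_bottle [(0.71, array([257., 142.,  32.,  44.]))] [(0.93, array([281.1, 174. ]))]
tumbler [(0.29, array([384., 218.,  28.,  23.]))] [(0.8, array([326.1, 233.8])), (0.65, array([310.5, 170.3])), (0.52, array([441.2, 244.5]))]
pad_1 [(0.89, array([363., 164.,  20.,  21.])), (0.83, array([395., 161.,  23.,  27.])), (0.66, array([298., 161.,  27.,  21.])), (0.56, array([329., 162.,  22.,  22.]))] [(0.86, array([405. , 173.6])), (0.78, array([341.6, 173.6])), (0.74, array([309.3, 1
[... 432 characters left out ...]
ay([334., 214.,  25.,  12.])), (0.51, array([352., 249.,  18.,  14.])), (0.5, array([343., 227.,  21.,  16.]))] [(0.72, array([359.2, 258.9])), (0.71, array([354.1, 234.8])), (0.55, array([342.3, 217. ])), (0.54, array([340.7, 200. ]))]
{'clock': 1.5, 'joint_pos': array([-50.529,  20.546,   0.681,   0.001, -70.137, -16.506]), 'qvel': array([ 0.107,  0.069,  0.005, -0.053,  0.161,  0.035]), 'tau': array([  0.001, -58.238,  29.33 ,   7.003,   0.012,  -0.   ]), 'tool_pos': array([ 0.263, -0.621,  0.227]), 'orientation': array([ 179.999,   -0.001, -157.035]), 'force': array([ 0.745, -0.349,  0.112]), 'moment': array([ 0.   , -0.037, -0.008]), 'gripper_force': 0.0, 'opening': 0.08738686892108184}
```

View pics/top0.png

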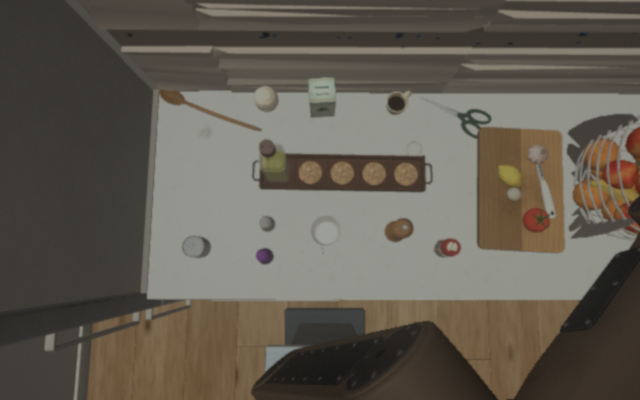

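View pics/side0.png

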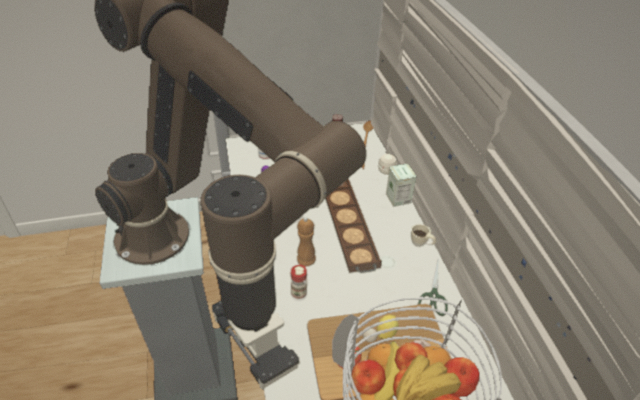

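```bash
cat >> h.py <<'E'
from scipy.optimize import least_squares
PR={"pepper_mill":[(0,.029),(.123,.024),(.159,.024),(.17,.008)],"spice_jar":[(0,.0225),(.106,.0225)],"salt_shaker":[(0,.022),(.074,.022),(.09,.014)],
"small_tin":[(0,.0285),(.072,.0285)],"oil_bottle":[(0,.031),(.16,.031),(.264,.016)],"tumbler":[(0,.035),(.093,.0405)]}
def rings(t,x,y,z0=0):
    a=np.linspace(0,2*np.pi,24)
    return np.array([[x+r*np.cos(b),y+r*np.sin(b),z+z0] for z,r in PR[t] for b in a])
def fit(cam,t,rect,p=None,z0=0):
    p=p or camera_params(cam); l,tp,w,h=rect
    def f(q):
        P=np.array([proj(cam,X,p) for X in rings(t,*q,z0)]); mn=P.min(0);mx=P.max(0)
        return [mn[0]-l,mn[1]-tp,mx[0]-l-w,mx[1]-tp-h]
    s=least_squares(f,onz(cam,[l+w/2,tp+h/2],.05,p)[:2]); return s.x,s.fun
E
python3 - <<'E'
from h import *
np.set_printoptions(precision=3,suppress=True)
im=snapshot("top")
cv2.imwrite("pics/crop1.png",cv2.resize(im[130:275,175:475],None,fx=2.6,fy=2.6,interpolation=cv2.INTER_CUBIC)[:,:,::-1])
for t in list(PR):
    for c in cut_out("top",t):
        x,r=fit("top",t,c["rect"]); print(t,round(c["p"],2),np.array(c["rect"]),x,r)
for c in cut_out("top","pad_1"):
    v,u=np.nonzero(c["pixels"]); print("pad",round(c["p"],2),onz("top",[u.mean()+.5,v.mean()+.5],.012))
for c in landmark_of("top","pad_1"): print("padL",onz("top",c["uv"],.009))
E
```

```text
pepper_mill 0.81 [385.3 217.8  30.   22.4] [ 0.45  -0.187] [-0.813 -1.454  0.708  1.637]
pepper_mill 0.47 [299.6 161.7  25.5  23.2] [0.593 0.039] [ 1.753 -4.256 -2.009  4.81 ]
spice_jar 0.85 [434.9 238.1  26.9  20. ] [ 0.402 -0.314] [-0.965  0.579  0.881 -0.636]
salt_shaker 0.52 [254.4 247.8  21.1  18.8] [0.378 0.161] [ 0.345  0.702 -0.368 -0.691]
small_tin 0.74 [362.9 166.6  19.8  17.3] [ 0.597 -0.123] [-2.193 -4.221  2.068  4.393]
small_tin 0.51 [256.9 215.   16.1  14.4] [0.469 0.163] [-4.276 -4.634  4.548  4.812]
oil_bottle 0.68 [258.4 140.6  30.   42.5] [0.613 0.137] [-0.236 -0.049  0.271  0.059]
tumbler 0.63 [310.6 213.4  30.3  31.6] [0.448 0.003] [-0.88  -0.188  0.881  0.175]
pad 0.84 [ 0.607 -0.128  0.012]
pad 0.82 [ 0.608 -0.043  0.012]
pad 0.81 [ 0.606 -0.217  0.012]
pad 0.58 [0.61  0.047 0.012]
padL [0.61  0.053 0.009]
padL [ 0.604 -0.046  0.009]
padL [ 0.611 -0.133  0.009]
```

View pics/crop1.png

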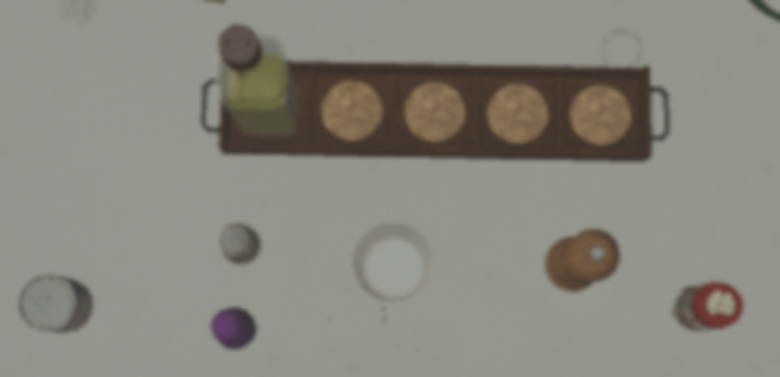

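Two shaker-shaped things: grey at (266,223) and purple at (264,256). The grey one fits, since purple is ruled out, and the enlarged crop shows the colours clearly. The crop also shows the bottle at the left (+y) end, pads at columns 310, 342, 374 and 405, the tumbler at (326,232), mill at (400,229), jar at (450,247) and tin at (195,246).

Run:
```python
from h import *
np.set_printoptions(precision=4,suppress=True)
for t,b in [("salt_shaker",(220,223,260,264)),("small_tin",(18,274,93,333)),("pepper_mill",(545,229,620,291)),("spice_jar",(674,282,743,332)),("tumbler",(353,223,432,302))]:
    b=np.array(b)/2.6; print(t,*fit("top",t,[175+b[0],130+b[1],b[2]-b[0],b[3]-b[1]]))
for u in [(351,110.5),(434,111),(517,112.5),(599,114)]: print(onz("top",np.array(u)/2.6+[175,130],.012))
save("wrist","w0")
for t in ["spice_jar","pepper_mill"]: print(t,[(round(c["p"],2),c["rect"],fit("wrist",t,c["rect"])) for c in cut_out("wrist",t)])
p=camera_params("wrist");o=get_obs();c,d=ray("wrist",[320,200]);print(o["tool_pos"],c,d)
```

```text
salt_shaker [0.4657 0.1565] [-2.2394 -1.5812  2.3853  1.6475]
small_tin [0.4043 0.3415] [-0.2616 -0.027   0.2784  0.0256]
pepper_mill [ 0.4478 -0.1837] [-1.3394 -0.7231  1.1659  0.8047]
spice_jar [ 0.402  -0.3119] [-1.1131  0.2086  1.0163 -0.2363]
tumbler [0.4436 0.0024] [-0.8467 -0.8212  0.8476  0.7949]
[0.6105 0.0462 0.012 ]
[ 0.6103 -0.0418  0.012 ]
[ 0.609  -0.1298  0.012 ]
[ 0.6078 -0.2168  0.012 ]
spice_jar []
pepper_mill []
[ 0.2633 -0.6215  0.2265] [ 0.1864 -0.6546  0.3843] [ 0.3041  0.1245 -0.9447]
```

```bash
python3 -m inch '-.83 .771 0 0 0 -.372;-.83 .771 0 0 0 -.372;-.83 .771 0 0 0 -.372;-.83 .771 0 0 0 -.372;-.83 .771 0 0 0 -.372;-.83 .771 0 0 0 -.372;-.83 .771 0 0 0 -.372;-.83 .771 0 0 0 -.372;-.83 .771 0 0 0 -.372;-.83 .771 0 0 0 -.372' -1
python3 -m inch '0 0 0 0 0 0;0 0 0 0 0 0'
python3 - <<'E'
from h import *
np.set_printoptions(precision=4,suppress=True)
print(get_obs()["tool_pos"],get_obs()["orientation"])
p=camera_params("wrist");save("wrist","w1")
for t in ["spice_jar","pepper_mill"]: print(t,[(round(c["p"],2),c["rect"],fit("wrist",t,c["rect"],p)) for c in cut_out("wrist",t)])
E
```

```text
clock: 2.93
tool_pos: [0.4037, -0.3089, 0.2272]
orientation: [-179.9, -0.0, -89.4]
force: [0.2, -0.9, -0.2]
opening: 0.0877
gripper_force: 0.0
clock: 3.1
tool_pos: [0.4025, -0.3112, 0.2268]
orientation: [-180.0, -0.0, -90.2]
force: [-0.9, -0.4, -0.7]
opening: 0.0878
gripper_force: 0.0
[ 0.4025 -0.3112  0.2268] [-179.9792   -0.0062  -90.1545]
spice_jar [(0.94, [295.5, 147.9, 45.6, 61.0], (array([ 0.4057, -0.3121]), array([ 0.5535,  0.6236, -0.5518, -0.5446])))]
pepper_mill [(0.68, [253.3, 230.0, 52.6, 105.7], (array([ 0.4472, -0.1955]), array([-3.1808, -5.519 ,  4.9505,  4.5681])))]
```

View pics/w1.png

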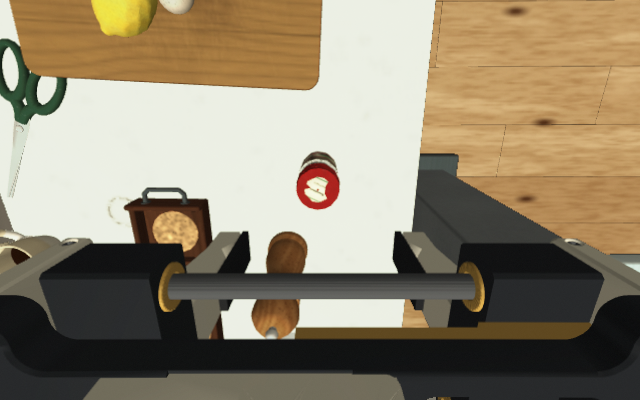

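Wrist view shows the jar at (318,180), which puts it at (0.405, −0.312), in line with the fingers. I'll descend, grip and lift.

```bash
python3 -m inch '0 -.007 .3 0 0 0;0 -.007 .563 0 0 0;0 -.007 .563 0 0 0;0 -.007 .563 0 0 0;0 -.007 .563 0 0 0;0 -.007 .563 0 0 0;0 -.007 .563 0 0 0'
python3 -m inch '0 0 0 0 0 0;0 0 0 0 0 0;0 0 0 0 0 0;0 0 0 0 0 0;0 0 0 0 0 0;0 0 0 0 0 0;0 0 0 0 0 0;0 0 0 0 0 0' 1
```

```text
clock: 3.83
tool_pos: [0.4054, -0.3123, 0.0592]
orientation: [-180.0, -0.1, -90.1]
force: [0.0, 0.2, 1.5]
opening: 0.0876
gripper_force: 0.0
clock: 4.5
tool_pos: [0.4046, -0.3114, 0.0578]
orientation: [-180.0, -0.0, -90.1]
force: [-0.9, 0.7, 2.0]
opening: 0.0438
gripper_force: 29.9
```

```bash
python3 -m inch '0 0 -.1 0 0 0;0 0 -.22 0 0 0;0 0 -.35 0 0 0;0 -.12 -.35 0 0 0;0 -.25 -.35 0 0 0;0 -.38 -.35 0 0 0;0 -.51 -.35 0 0 0;0 -.62 -.35 0 0 0;0 -.685 -.35 0 0 0;0 -.685 -.35 0 0 0'
python3 -m inch '-.1 0 0 0 0 0;-.23 0 0 0 0 0;-.36 0 0 0 0 0;-.49 0 0 0 0 0;-.62 0 0 0 0 0;-.74 0 0 0 0 0;-.84 0 0 0 0 0;-.9 0 0 0 0 0;-.9 0 0 0 0 0;-.9 0 0 0 0 0'
python3 - <<'E'
from h import *
np.set_printoptions(precision=4,suppress=True)
p=camera_params("wrist");save("wrist","w2")
for c in cut_out("wrist","pad_1"):
    v,u=np.nonzero(c["pixels"]); print("pad",round(c["p"],2),c["rect"],onz("wrist",[u.mean()+.5,v.mean()+.5],.012,p))
E
```

```text
clock: 5.33
tool_pos: [0.6132, -0.3112, 0.1606]
orientation: [179.9, 0.0, -90.0]
force: [-0.5, -0.8, -1.1]
opening: 0.0439
gripper_force: 29.9
clock: 6.17
tool_pos: [0.6097, -0.0406, 0.1624]
orientation: [179.9, 0.0, -90.0]
force: [0.0, 0.1, -2.1]
opening: 0.0438
gripper_force: 29.9
pad 0.78 [290.5, 151.7, 62.5, 43.7] [ 0.6124 -0.0495  0.012 ]
pad 0.72 [286.2, 4.4, 71.2, 24.9] [ 0.6097 -0.2017  0.012 ]
pad 0.67 [287.6, 59.7, 63.2, 66.4] [ 0.6111 -0.1316  0.012 ]
```

View pics/w2.png

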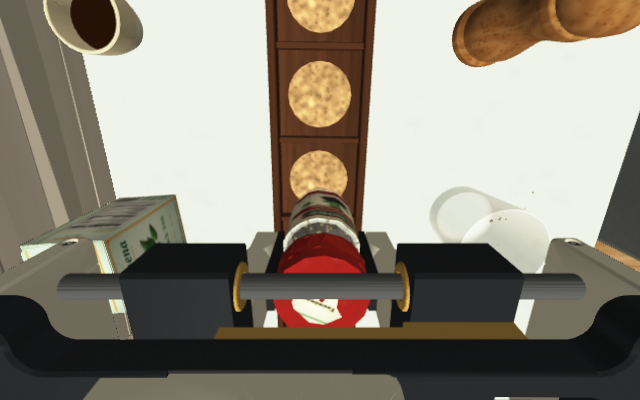

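Pads in the wrist view line up, with P3 at (320,95) → (0.611, −0.132), which agrees with the top camera. I'll lower the jar on its pad, release, and go over the mill.

```bash
python3 -m inch '.006 -.002 .1 0 0 0;.006 -.002 .2 0 0 0;.006 -.002 .26 0 0 0;.006 -.002 .285 0 0 0;.006 -.002 .3 0 0 0;.006 -.002 .308 0 0 0;.006 -.002 .31 0 0 0;.006 -.002 .31 0 0 0;.006 -.002 .31 0 0 0'
python3 -m inch '0 0 0 0 0 0;0 0 0 0 0 0;0 0 0 0 0 0;0 0 0 0 0 0;0 0 0 0 0 0;0 0 0 0 0 0' -1
python3 -m inch '0 0 -.1 0 0 0;0 0 -.2 0 0 0;0 0 -.33 0 0 0;0 0 -.46 0 0 0;.1 .12 -.48 0 0 0;.2 .23 -.48 0 0 0;.3 .34 -.48 0 0 0;.4 .45 -.48 0 0 0;.478 .54 -.48 0 0 0;.478 .54 -.48 0 0 0'
python3 -m inch '0 0 0 0 0 0;0 0 0 0 0 0'
python3 - <<'E'
from h import *
np.set_printoptions(precision=4,suppress=True)
p=camera_params("wrist");save("wrist","w3");print(get_obs()["tool_pos"])
for t in ["pepper_mill"]: print(t,[(round(c["p"],2),c["rect"],fit("wrist",t,c["rect"],p)) for c in cut_out("wrist",t)])
save("top","top1")
for t in ["pepper_mill","spice_jar"]: print(t,[(round(c["p"],2),c["rect"],fit("top",t,c["rect"],z0=.012*(t!="pepper_mill"))) for c in cut_out("top",t)])
E
```

```text
clock: 7.02
tool_pos: [0.6116, -0.0434, 0.0708]
orientation: [-179.9, 0.0, -90.1]
force: [0.0, 0.4, -1.2]
opening: 0.0439
gripper_force: 29.9
clock: 7.52
tool_pos: [0.611, -0.0434, 0.0697]
orientation: [-180.0, 0.0, -90.1]
force: [0.3, 0.2, 0.3]
opening: 0.0784
gripper_force: 0.0
clock: 8.35
tool_pos: [0.4443, -0.1888, 0.2139]
orientation: [180.0, 0.0, -90.2]
force: [-0.7, 0.3, -0.5]
opening: 0.0879
gripper_force: 0.0
clock: 8.52
tool_pos: [0.4486, -0.1871, 0.2142]
orientation: [-179.9, -0.0, -90.1]
force: [0.3, 1.1, -0.5]
opening: 0.0875
gripper_force: 0.0
[ 0.4492 -0.1866  0.214 ]
pepper_mill [(0.71, [294.0, 148.1, 53.0, 84.3], (array([ 0.4496, -0.1902]), array([-3.8437, -4.8769,  3.8246,  3.7218])))]
pepper_mill []
spice_jar [(0.56, [338.2, 154.3, 12.9, 13.8], (array([ 0.6282, -0.0452]), array([-3.1643, -5.7533,  2.8959,  6.1835])))]
```

View pics/w3.png

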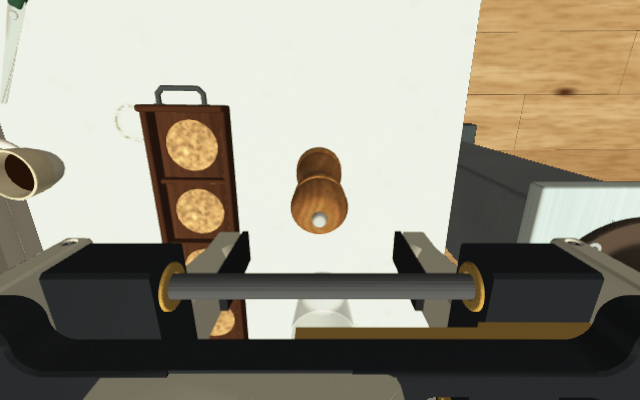

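The wrist view shows the mill with its knob at (319,219) and its foot's far edge at row 148. I'll check its position from the knob.

Run:
```python
from h import *
p=camera_params("wrist")
print(onz("wrist",[319,219],.166,p),onz("wrist",[319.5,148],0.003,p), "centre y by foot = +.029", [proj("wrist",[.449,y,.168],p) for y in (-.19,-.185,-.18)])
```

```text
[ 0.45150015 -0.18365418  0.166     ] [ 0.45170492 -0.21260755  0.003     ] centre y by foot = +.029 [array([322.27071647, 212.27415597]), array([322.2647129 , 218.39206454]), array([322.25879795, 224.42492344])]
```

```bash
python3 -m inch '-.01 -.007 .1 0 0 0;-.01 -.007 .2 0 0 0;-.01 -.007 .28 0 0 0;-.01 -.007 .31 0 0 0;-.01 -.007 .31 0 0 0;-.01 -.007 .31 0 0 0'
python3 -m inch '0 0 0 0 0 0;0 0 0 0 0 0;0 0 0 0 0 0;0 0 0 0 0 0;0 0 0 0 0 0;0 0 0 0 0 0;0 0 0 0 0 0' 1
python3 -m inch '0 0 -.06 0 0 0;0 0 -.16 0 0 0;0 0 -.27 0 0 0;0 0 -.38 0 0 0;0 0 -.467 0 0 0;0 0 -.467 0 0 0'
```

```text
clock: 9.27
tool_pos: [0.4514, -0.1835, 0.121]
orientation: [180.0, -0.0, -90.0]
force: [-0.1, 0.4, 1.0]
opening: 0.0878
gripper_force: 0.0
clock: 9.85
tool_pos: [0.4509, -0.1837, 0.1209]
orientation: [-180.0, -0.0, -90.1]
force: [-0.4, 0.3, 2.6]
opening: 0.0474
gripper_force: 30.1
clock: 10.35
tool_pos: [0.4533, -0.1843, 0.2663]
orientation: [-179.5, -0.1, -90.0]
force: [1.7, -0.6, -1.8]
opening: 0.0468
gripper_force: 30.0
```

```bash
python3 -m inch '-.08 -.055 0 0 0 0;-.18 -.125 0 0 0 0;-.29 -.2 0 0 0 0;-.4 -.28 0 0 0 0;-.51 -.355 0 0 0 0;-.61 -.425 0 0 0 0;-.69 -.48 0 0 0 0;-.74 -.515 0 0 0 0;-.765 -.53 0 0 0 0;-.765 -.53 0 0 0 0'
python3 -m inch '0 0 0 0 0 0;0 0 0 0 0 0;0 0 0 0 0 0'
python3 - <<'E'
from h import *
save("wrist","w4")
p=camera_params("wrist")
print([proj("wrist",[.611,.0455+s,.012],p) for s in (0,-.032,-.088)])
E
```

```text
clock: 11.18
tool_pos: [0.6104, 0.0469, 0.2593]
orientation: [179.9, -0.0, -90.0]
force: [0.0, -0.2, -3.0]
opening: 0.0473
gripper_force: 30.0
clock: 11.43
tool_pos: [0.6095, 0.0445, 0.261]
orientation: [-180.0, 0.0, -90.1]
force: [-0.3, -0.3, -2.3]
opening: 0.0472
gripper_force: 30.0
[array([320.46531705, 162.87194387]), array([320.39202002, 140.35133804]), array([320.25454749,  98.13896224])]
```

View pics/w4.png

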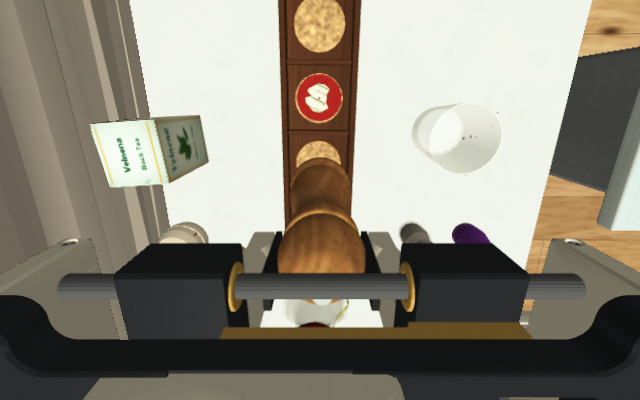

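The jar sits centred on its pad at (319,98). P1's far edge shows at row 141 and I predicted 140, so I'll lower the mill.

```bash
python3 -m inch '-.003 -.004 .08 0 0 0;-.003 -.004 .18 0 0 0;-.003 -.004 .28 0 0 0;-.003 -.004 .36 0 0 0;-.003 -.004 .4 0 0 0;-.003 -.004 .415 0 0 0;-.003 -.004 .422 0 0 0;-.003 -.004 .425 0 0 0;-.003 -.004 .425 0 0 0;-.003 -.004 .425 0 0 0'
python3 -m inch '0 0 0 0 0 0;0 0 0 0 0 0;0 0 0 0 0 0;0 0 0 0 0 0;0 0 0 0 0 0;0 0 0 0 0 0' -1
python3 -m inch '0 0 -.08 0 0 0;0 0 -.18 0 0 0;0 0 -.3 0 0 0;0 0 -.43 0 0 0;0 0 -.43 0 0 0'
```

```text
clock: 12.32
tool_pos: [0.612, 0.0467, 0.1346]
orientation: [-179.9, 0.0, -90.1]
force: [0.7, -0.4, -1.4]
opening: 0.0469
gripper_force: 30.0
clock: 12.82
tool_pos: [0.6114, 0.0466, 0.1334]
orientation: [-180.0, 0.0, -90.1]
force: [0.7, -0.6, -0.7]
opening: 0.0815
gripper_force: 0.0
clock: 13.23
tool_pos: [0.6149, 0.0467, 0.2711]
orientation: [-179.3, 0.1, -90.0]
force: [1.4, 0.2, 2.1]
opening: 0.0881
gripper_force: 0.0
```

```bash
python3 -m inch '0 .08 0 0 0 0;0 .2 0 0 0 0;0 .32 0 0 0 0;-.02 .43 0 0 0 0;-.12 .483 .06 0 0 0;-.24 .483 .12 0 0 0;-.34 .483 .18 0 0 0;-.367 .483 .18 0 0 0;-.367 .483 .18 0 0 0;-.367 .483 .18 0 0 0' -.45
python3 -m inch '0 0 0 0 0 0;0 0 0 0 0 0'
python3 - <<'E'
from h import *
save("wrist","w5")
p=camera_params("wrist");print(get_obs()["tool_pos"])
for c in cut_out("wrist","salt_shaker"): print(c["p"],c["rect"],fit("wrist","salt_shaker",c["rect"],p))
print([proj("wrist",[.466,.1565,z],p) for z in (0,.09)])
E
```

```text
clock: 14.07
tool_pos: [0.4666, 0.1571, 0.2083]
orientation: [180.0, -0.0, -90.0]
force: [-0.5, 0.6, 1.4]
opening: 0.0633
gripper_force: 0.0
clock: 14.23
tool_pos: [0.4669, 0.1562, 0.2088]
orientation: [-180.0, 0.0, -90.1]
force: [0.5, 0.3, -0.1]
opening: 0.0634
gripper_force: 0.0
[0.46688405 0.15612245 0.20875021]
0.93 [303.8, 156.9, 36.0, 46.3] (array([0.4666108, 0.1586774]), array([-2.73770146, -3.17912305,  2.72907819,  2.98373938]))
0.78 [373.6, 158.8, 43.6, 47.0] (array([0.38340697, 0.16172696]), array([-4.9653975 , -2.88894331,  4.0176    ,  2.84082101]))
[array([322.18287023, 168.85071441]), array([322.50906308, 189.20001832])]
```

View pics/w5.png

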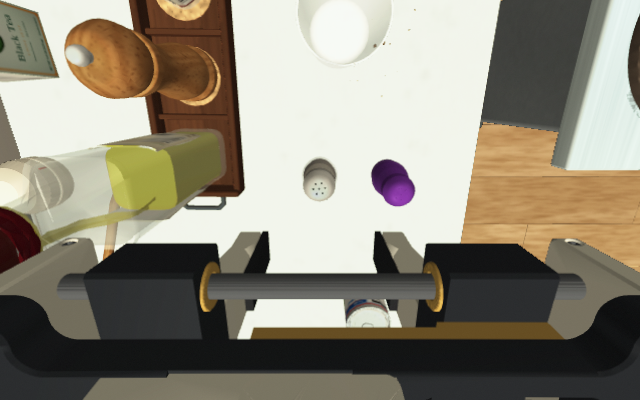

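The grey shaker's top, with its holes, is at (319,187) and the purple look-alike is at (398,190). I'll grip the grey one with a narrowed opening.

```bash
python3 -m inch '-.006 -.007 0 0 0 0;-.006 -.007 .1 0 0 0;-.006 -.007 .22 0 0 0;-.006 -.007 .35 0 0 0;-.006 -.007 .46 0 0 0;-.006 -.007 .53 0 0 0;-.006 -.007 .566 0 0 0;-.006 -.007 .566 0 0 0;-.006 -.007 .566 0 0 0' -.3
python3 -m inch '0 0 0 0 0 0;0 0 0 0 0 0;0 0 0 0 0 0;0 0 0 0 0 0;0 0 0 0 0 0;0 0 0 0 0 0' 1
```

```text
clock: 15.08
tool_pos: [0.4688, 0.1583, 0.0383]
orientation: [180.0, -0.1, -90.1]
force: [-0.1, 0.0, 1.3]
opening: 0.0566
gripper_force: 0.0
clock: 15.58
tool_pos: [0.4693, 0.1591, 0.0393]
orientation: [-179.9, 0.1, -90.1]
force: [-1.3, -0.8, 7.0]
opening: 0.0377
gripper_force: 30.2
```

Run:
```python
from h import *
im=save("wrist","w6"); save("top","top2")
p=camera_params("wrist");o=get_obs();print(o["tool_pos"],o["opening"],o["force"],o["moment"])
for c in cut_out("wrist","salt_shaker"): print(c["p"],c["rect"],fit("wrist","salt_shaker",c["rect"],p))
print([proj("wrist",[.469,.158,z],p) for z in (0,.09)])
```

```text
[0.46935111 0.15909261 0.03934735] 0.037612073168090975 [-0.54085259 -0.31345243  7.16004858] [-0.05733314  0.29392969 -0.00369716]
0.83 [288.1, 196.3, 69.2, 116.0] (array([0.46906878, 0.1556267 ]), array([-10.06492946,  -8.97661961,   9.9898629 ,   7.78498442]))
0.47 [0.3, 149.0, 150.1, 124.7] (array([0.59350933, 0.13138865]), array([-15.81271954,   4.59090643,  27.95935383,   0.67964668]))
[array([322.34980854, 218.84845022]), array([323.03282147, 298.65588438])]
```

View pics/w6.png

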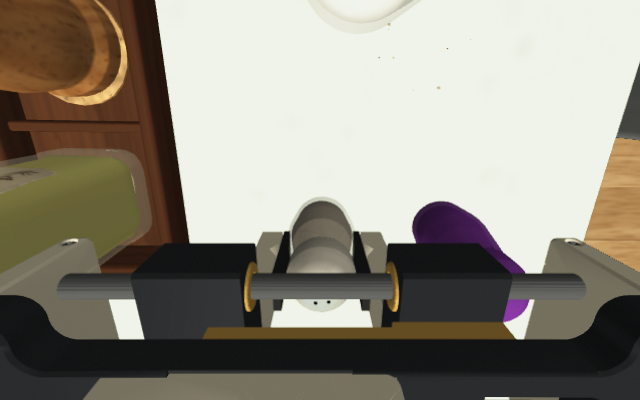

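The wrist view shows the shaker between the pads, its top at (320,305). It has a waist, which explains the 38 mm opening. The grip is firm, so I'll lift high and carry it to the third pad.

```bash
python3 -m inch '0 0 -.06 0 0 0;0 0 -.16 0 0 0;0 0 -.28 0 0 0;0 0 -.4 0 0 0;0 0 -.52 0 0 0;0 0 -.62 0 0 0;0 0 -.667 0 0 0;0 0 -.667 0 0 0'
python3 -m inch '.08 -.04 0 0 0 0;.19 -.09 0 0 0 0;.31 -.15 0 0 0 0;.43 -.21 0 0 0 0;.55 -.27 0 0 0 0;.67 -.33 0 0 0 0;.78 -.38 0 0 0 0;.88 -.43 0 0 0 0;.94 -.46 0 0 0 0;.963 -.471 0 0 0 0'
python3 -m inch '0 0 0 0 0 0;0 0 0 0 0 0;0 0 0 0 0 0'
python3 - <<'E'
from h import *
save("wrist","w7");save("side","s7")
p=camera_params("wrist")
print([proj("wrist",[.610,-.1305+s,.012],p) for s in (0,-.032,-.088)])
for c in boxes_of("side","salt_shaker"): print(c)
o=get_obs();print([proj("side",[*o["tool_pos"][:2],o["tool_pos"][2]+d-.039]) for d in (0,.09)])
E
```

```text
clock: 16.4
tool_pos: [0.4701, 0.1595, 0.2426]
orientation: [-179.7, 0.2, -90.1]
force: [0.7, 0.3, -0.1]
opening: 0.0377
gripper_force: 29.6
clock: 17.23
tool_pos: [0.6096, -0.1332, 0.2364]
orientation: [179.8, -0.0, -90.2]
force: [-0.2, 0.8, -1.8]
opening: 0.0373
gripper_force: 29.6
clock: 17.48
tool_pos: [0.609, -0.1296, 0.2381]
orientation: [179.9, 0.0, -90.0]
force: [0.2, -0.1, -0.3]
opening: 0.0377
gripper_force: 29.6
[array([320.83768497, 164.78066769]), array([320.82914294, 141.00919542]), array([320.81302264,  96.2728505 ])]
[array([356.74805169, 189.05859845]), array([359.11941398, 163.84113239])]
```

View pics/w7.png

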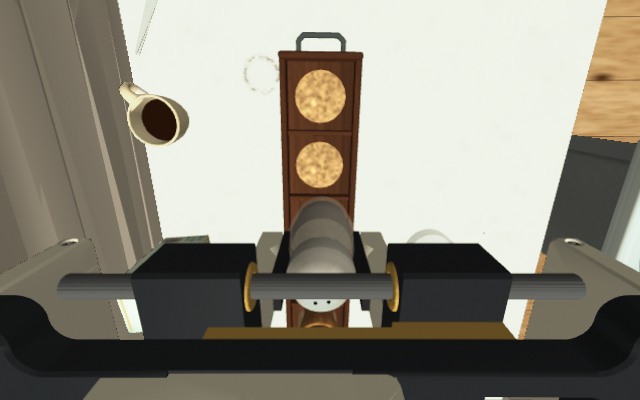

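Pads 3 and 4 show at (320,165) and (320,97), where I predicted them. I'll lower the shaker with a force check.

```bash
python3 -m inch '.003 -.004 .08 0 0 0;.003 -.004 .19 0 0 0;.003 -.004 .31 0 0 0;.003 -.004 .43 0 0 0;.003 -.004 .53 0 0 0;.003 -.004 .58 0 0 0;.003 -.004 .6 0 0 0;.003 -.004 .61 0 0 0;.003 -.004 .616 0 0 0;.003 -.004 .616 0 0 0'
python3 -m inch '0 0 .003 0 0 0;0 0 .006 0 0 0;0 0 .007 0 0 0'
```

```text
clock: 18.47
tool_pos: [0.6117, -0.1311, 0.055]
orientation: [-179.9, 0.0, -90.0]
force: [-0.1, -0.5, -0.0]
opening: 0.0377
gripper_force: 29.6
clock: 18.72
tool_pos: [0.6112, -0.1313, 0.0525]
orientation: [-179.9, 0.0, -90.1]
force: [0.8, -0.5, -1.2]
opening: 0.0377
gripper_force: 29.6
```

```bash
python3 -m inch '0 0 .003 0 0 0;0 0 .005 0 0 0;0 0 .005 0 0 0;0 0 .005 0 0 0'
python3 -m inch '0 0 .003 0 0 0;0 0 .003 0 0 0;0 0 .003 0 0 0'
```

```text
clock: 19.05
tool_pos: [0.6112, -0.1315, 0.0514]
orientation: [-179.9, -0.0, -90.1]
force: [-3.1, 0.4, 6.1]
opening: 0.0377
gripper_force: 30.2
clock: 19.3
tool_pos: [0.6113, -0.1316, 0.0514]
orientation: [-179.9, -0.0, -90.0]
force: [-4.4, 0.9, 13.3]
opening: 0.0377
gripper_force: 30.7
```

```bash
python3 -m inch '0 0 0 0 0 0;0 0 0 0 0 0;0 0 0 0 0 0;0 0 0 0 0 0;0 0 0 0 0 0;0 0 0 0 0 0' -1
python3 -m inch '0 0 -.06 0 0 0;0 0 -.16 0 0 0;0 0 -.28 0 0 0;0 0 -.4 0 0 0;0 0 -.52 0 0 0;0 0 -.6 0 0 0;0 0 -.63 0 0 0;0 0 -.63 0 0 0'
python3 -m inch '-.08 .05 0 0 0 0;-.18 .11 0 0 0 0;-.29 .17 0 0 0 0;-.4 .23 0 0 0 0;-.51 .28 0 0 0 0;-.6 .31 0 0 0 0;-.69 .33 0 0 0 0;-.75 .34 0 0 0 0;-.79 .345 0 0 0 0;-.79 .345 0 0 0 0'
python3 -m inch '-.08 .04 0 0 0 0;-.18 .09 0 0 0 0;-.29 .14 .05 0 0 0;-.4 .2 .1 0 0 0;-.51 .25 .15 0 0 0;-.61 .29 .17 0 0 0;-.7 .32 .17 0 0 0;-.76 .34 .17 0 0 0;-.787 .345 .17 0 0 0;-.787 .345 .17 0 0 0'
python3 -m inch '0 0 0 0 0 0;0 0 0 0 0 0'
python3 - <<'E'
from h import *
save("wrist","w8")
p=camera_params("wrist");print(get_obs()["tool_pos"])
for c in cut_out("wrist","small_tin"): print(c["p"],c["rect"],fit("wrist","small_tin",c["rect"],p))
im=save("top","top3")
cv2.imwrite("pics/crop3.png",cv2.resize(im[130:275,175:475],None,fx=2.6,fy=2.6,interpolation=cv2.INTER_CUBIC)[:,:,::-1])
E
```

```text
clock: 19.8
tool_pos: [0.6107, -0.1314, 0.049]
orientation: [180.0, -0.0, -90.1]
force: [-0.2, 0.4, -0.9]
opening: 0.0724
gripper_force: 0.0
clock: 20.47
tool_pos: [0.6121, -0.1314, 0.2413]
orientation: [-179.7, -0.0, -90.1]
force: [-0.9, 0.0, -0.5]
opening: 0.088
gripper_force: 0.0
clock: 21.3
tool_pos: [0.507, 0.1074, 0.237]
orientation: [179.9, -0.0, -90.0]
force: [-0.2, -0.5, -0.2]
opening: 0.0879
gripper_force: 0.0
clock: 22.13
tool_pos: [0.4044, 0.3427, 0.1862]
orientation: [180.0, -0.1, -90.0]
force: [0.3, 0.4, -0.1]
opening: 0.0876
gripper_force: 0.0
clock: 22.3
tool_pos: [0.4048, 0.3408, 0.1868]
orientation: [180.0, -0.0, -90.1]
force: [0.3, -0.1, -0.4]
opening: 0.0877
gripper_force: 0.0
[0.40483164 0.3407982  0.18705319]
0.93 [289.0, 153.1, 59.0, 61.9] (array([0.40772306, 0.34167232]), array([ 0.82557137, -2.77345425, -0.82174953,  2.49167495]))
```

View pics/w8.png

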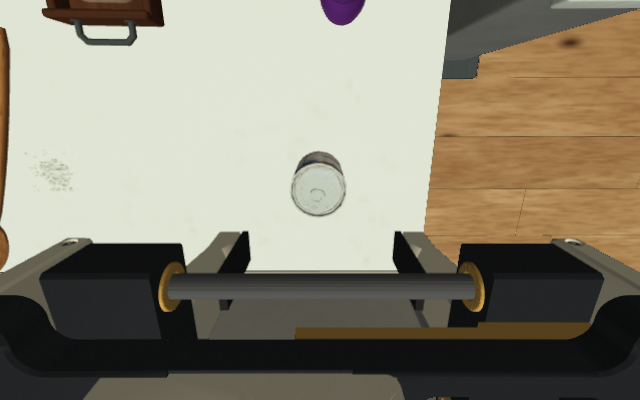

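View pics/crop3.png

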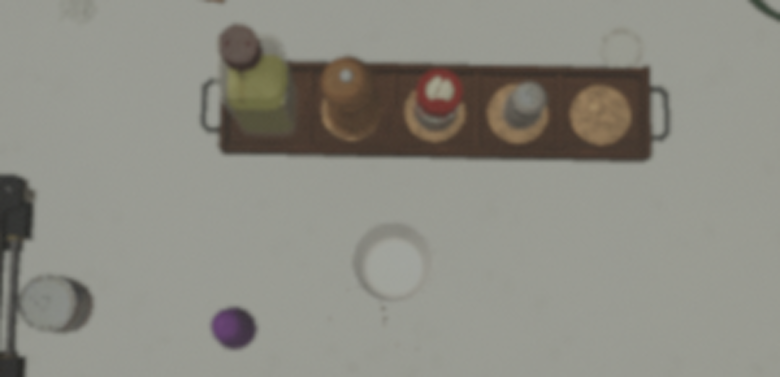

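Top crop shows mill, jar and shaker in order on their pads at (347,100), (437,100) and (522,105), with the tumbler unmoved. The tin is at (318,185) in the wrist view, between the fingers, so I'll grip it and lift.

```bash
python3 -m inch '-.003 -.007 .08 0 0 0;-.003 -.007 .2 0 0 0;-.003 -.007 .33 0 0 0;-.003 -.007 .44 0 0 0;-.003 -.007 .5 0 0 0;-.003 -.007 .52 0 0 0;-.003 -.007 .52 0 0 0;-.003 -.007 .52 0 0 0'
python3 -m inch '0 0 0 0 0 0;0 0 0 0 0 0;0 0 0 0 0 0;0 0 0 0 0 0;0 0 0 0 0 0;0 0 0 0 0 0' 1
python3 -m inch '0 0 -.06 0 0 0;0 0 -.16 0 0 0;0 0 -.28 0 0 0;0 0 -.4 0 0 0;0 0 -.52 0 0 0;0 0 -.62 0 0 0;0 0 -.667 0 0 0;0 0 -.667 0 0 0'
```

```text
clock: 23.12
tool_pos: [0.4071, 0.3432, 0.0321]
orientation: [-180.0, 0.0, -90.1]
force: [0.7, -0.1, 0.9]
opening: 0.0879
gripper_force: 0.0
clock: 23.62
tool_pos: [0.4068, 0.3433, 0.0318]
orientation: [-180.0, 0.0, -90.1]
force: [-0.9, 0.2, 3.6]
opening: 0.0569
gripper_force: 30.0
clock: 24.28
tool_pos: [0.4076, 0.3443, 0.2355]
orientation: [-179.8, 0.3, -90.1]
force: [0.9, 0.9, -1.5]
opening: 0.0569
gripper_force: 30.0
```

```bash
python3 -m inch '.08 -.03 0 0 0 0;.19 -.07 0 0 0 0;.31 -.11 0 0 0 0;.43 -.155 0 0 0 0;.55 -.2 0 0 0 0;.67 -.24 0 0 0 0;.78 -.28 0 0 0 0;.87 -.31 0 0 0 0;.92 -.33 0 0 0 0;.933 -.335 0 0 0 0'
python3 -m inch '.08 -.03 0 0 0 0;.19 -.07 0 0 0 0;.31 -.11 0 0 0 0;.43 -.155 0 0 0 0;.55 -.2 0 0 0 0;.67 -.24 0 0 0 0;.78 -.28 0 0 0 0;.87 -.31 0 0 0 0;.92 -.33 0 0 0 0;.933 -.335 0 0 0 0'
python3 -m inch '0 0 0 0 0 0;0 0 0 0 0 0;0 0 0 0 0 0'
python3 -c "
from h import *
save('wrist','w9'); p=camera_params('wrist')
for c in cut_out('wrist','small_tin'): print(c['p'],c['rect'])
print(get_obs()['tool_pos'])"
```

```text
clock: 25.12
tool_pos: [0.5064, 0.0604, 0.23]
orientation: [179.9, -0.1, -90.2]
force: [0.5, 0.2, -1.9]
opening: 0.0569
gripper_force: 30.0
clock: 25.95
tool_pos: [0.6069, -0.2188, 0.2295]
orientation: [179.9, 0.0, -90.2]
force: [-0.4, 0.6, -2.1]
opening: 0.0566
gripper_force: 30.0
clock: 26.2
tool_pos: [0.6065, -0.2158, 0.2313]
orientation: [180.0, 0.0, -90.0]
force: [0.3, 0.1, -1.0]
opening: 0.0569
gripper_force: 30.0
0.59 [262.6, 184.2, 119.7, 140.1]
[ 0.6067181  -0.21578429  0.23173402]
```

```bash
python3 -m inch '.007 -.007 .08 0 0 0;.007 -.007 .19 0 0 0;.007 -.007 .31 0 0 0;.007 -.007 .43 0 0 0;.007 -.007 .53 0 0 0;.007 -.007 .58 0 0 0;.007 -.007 .605 0 0 0;.007 -.007 .616 0 0 0;.007 -.007 .62 0 0 0;.007 -.007 .62 0 0 0'
python3 -m inch '0 0 .003 0 0 0;0 0 .005 0 0 0;0 0 .005 0 0 0;0 0 .005 0 0 0'
```

```text
clock: 27.13
tool_pos: [0.6098, -0.2191, 0.0467]
orientation: [-179.9, -0.0, -90.0]
force: [-0.3, 0.6, -1.2]
opening: 0.0567
gripper_force: 30.0
clock: 27.47
tool_pos: [0.6091, -0.2193, 0.0445]
orientation: [-179.9, -0.0, -90.1]
force: [-0.6, 0.5, -1.1]
opening: 0.0567
gripper_force: 30.0
```

```bash
python3 -m inch '0 0 .002 0 0 0;0 0 .003 0 0 0;0 0 .003 0 0 0;0 0 .003 0 0 0'
```

```text
clock: 27.8
tool_pos: [0.6091, -0.2194, 0.0439]
orientation: [-180.0, -0.0, -90.1]
force: [-2.0, 0.0, 4.7]
opening: 0.0569
gripper_force: 30.0
```

Touchdown. I'll release, lift, back off and inspect.

```bash
python3 -m inch '0 0 0 0 0 0;0 0 0 0 0 0;0 0 0 0 0 0;0 0 0 0 0 0;0 0 0 0 0 0;0 0 0 0 0 0' -1
python3 -m inch '0 0 -.06 0 0 0;0 0 -.16 0 0 0;0 0 -.28 0 0 0;0 0 -.4 0 0 0;0 0 -.52 0 0 0;0 0 -.6 0 0 0;0 0 -.6 0 0 0'
python3 -m inch '.1 .08 0 0 0 0;.2 .18 0 0 0 0;.3 .3 0 0 0 0;.4 .42 0 0 0 0;.5 .5 0 0 0 0;.58 .55 0 0 0 0;.6 .55 0 0 0 0;.6 .55 0 0 0 0;.6 .55 0 0 0 0;.6 .55 0 0 0 0'
python3 - <<'E'
from h import *
im=save("top","top4")
cv2.imwrite("pics/crop4.png",cv2.resize(im[130:275,175:475],None,fx=2.6,fy=2.6,interpolation=cv2.INTER_CUBIC)[:,:,::-1])
E
```

```text
clock: 28.3
tool_pos: [0.6089, -0.2193, 0.0428]
orientation: [180.0, 0.0, -90.1]
force: [-1.4, 0.9, 0.1]
opening: 0.086
gripper_force: 0.0
clock: 28.88
tool_pos: [0.6116, -0.2201, 0.2299]
orientation: [-179.4, -0.1, -90.0]
force: [0.2, 0.2, 0.5]
opening: 0.0876
gripper_force: 0.0
clock: 29.72
tool_pos: [0.4441, -0.3984, 0.2226]
orientation: [180.0, 0.0, -90.1]
force: [0.5, 0.3, -0.2]
opening: 0.0876
gripper_force: 0.0
```

View pics/crop4.png

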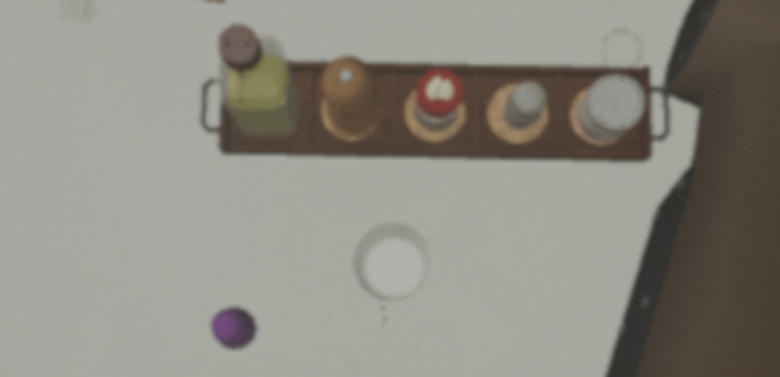

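All four stand in order on their pads, with the tops at (347,76), (439,90), (528,98) and (615,101) in the crop. The bottle and tumbler haven't moved. I'll compare the tops numerically, then hand in.

Run:
```python
from h import *
P=[(.6105,.0462),(.6103,-.0418),(.609,-.1298),(.6078,-.2168)]
ok=True
for (x,y),h,u in zip(P,(.17,.106,.09,.072),[(346,76),(439,90),(528,98),(615,101)]):
    e=onz("top",np.array(u)/2.6+[175,130],.012+h)[:2]-[x,y]; print(e.round(4)); ok&=np.linalg.norm(e)<.01
if ok: print(close_job())
```

```text
[-0.0033 -0.0002]
[-0.0013 -0.0002]
[-0.004  -0.0004]
[-0.0016 -0.0026]
the job is handed in; nothing more can be done
None
```

The job is handed in: from the oil bottle outward stand the pepper mill, spice jar, salt shaker and tin, each upright on its pad and about 4 mm or less off centre by the top camera; in the last top picture the bottle and tumbler look unmoved.

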